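# Hold a glaze mill's bayonet lid at its half-way position

## Task

Fit the lid with the bar handle and two lugs into the collar of the bench mill: lugs down through the two gaps until its disc lies on the collar, then turn it clockwise (seen from above) half way to the lock, so that the bar is 45 degrees from where it went in and points at the single raised pips. Never turn it on into the lock, and leave the knobbed dust cap and everything else on the bench where it stands. A spring turns the lid back, so do not let go: the program finishes while the gripper is still holding the lid down in the collar at the half-way position.

Things in the scene. Friction and masses are not known exactly. Their poses are not given: they have to be found in the camera images.
- mill: fixed bench mill, its place and yaw vary: grey box 150 (x) x 130 (y) mm, deck at z = 55 mm, round aluminium collar on top (outer radius 44, inner 36, top at 85 mm). Origin: underside centre, on the collar's axis; z up. Raised marks on the deck, on both sides: a short bar at the gaps (entry, mill +x and -x), one pip 45 degrees clockwise of it (half way), two pips at 90 degrees (lock)
- collar (a point): centre of the collar's mouth, 85 mm above the mill's origin, axes as the mill's; the lid's disc comes to lie on this plane. A flange 10 mm thick reaches inward here to radius 26.5 mm, with two gaps 19 mm wide for the lid's lugs, on the mill's +x and -x sides; the lugs turn beneath it
- mill_ring (a joint): rad, sprung ring in the collar that the lid's lugs turn: 0 at rest (its pockets under the gaps), growing clockwise from above. It follows the lid with up to 0.09 rad of play; a weak spring (0.15 N m per rad) turns it back when released. About 0.7 to 0.8 with the lid half way; from 1.13 on the lock counts as clicked (forbidden); stop at 1.5
- lid: loose bayonet lid, about 180 g, standing on its plug. Origin: centre of the plug's underside; z up. Plug radius 24.5, height 24 mm; two lugs at its foot on the lid's +x and -x sides (to radius 33, 14 wide, 12 high); aluminium disc, radius 40, z 24 to 31; grey bar handle above. Half-turn symmetric: either lug fits either gap, lid x along mill x. Seated, its origin is 61 mm above the mill's
- lid_bar (a point): centre of the lid's grey upright bar handle, 48 mm above the lid's origin, axes as the lid's: 58 mm long along x (in line with the lugs), 14 mm thick along y, from 31 to 65 mm above the lid's origin. Gripped across y from above
- dust_cap: the wrong cover, to be left alone: same aluminium disc and plug but no lugs, with a round mushroom knob 32 mm across instead of the bar, 65 mm high. Origin: centre of its underside. It may stand on either of the two places where lid and cap can be
- weight_1: bystander, brass-coloured weight 38 mm across, 34 mm high; origin under its centre
- weight_2: bystander, brass-coloured weight 30 mm across, 27 mm high; origin under its centre
- bisque_bowl: bystander, terracotta bowl 72 mm across, 40 mm high; origin under its centre
- test_tile: bystander, small flat glazed tile 74 x 50 x 10 mm; origin under its centre

How it is judged:
On the way:
1. the lid is down in the collar, lugs through the gaps, not yet turned (z of lid in the frame of mill below 0.065 m and horizontal distance between lid and mill below 0.005 m and angle between lid's own z axis and vertical below 0.1 rad and value of joint mill_ring below 0.4 rad), for 0.1 s.
At the end, for the whole second after the job is handed in: the lid lies in the collar (within 3.5 mm of fully down, 5 mm of the axis, upright), turned clockwise with the ring so that its bar is 35 to 55 degrees from the entry direction, staying there through the second, and the fingers still hold it (z of lid in the frame of mill below 0.0645 m and horizontal distance between lid and mill below 0.005 m and angle between lid's own z axis and vertical below 0.1 rad and angle between the x axis of lid and the x axis of mill, either way round between 0.61 and 0.96 rad and value of joint mill_ring between 0.45 and 1.13 rad and contact force between the fingers and lid above 2 N); the arm keeps its last pose, push and grip.
It fails at once if the lid is turned into the lock (value of joint mill_ring above 1.13 rad).
It fails at once if the dust cap or another bystander is moved (distance of any of dust_cap, weight_1, weight_2, bisque_bowl, test_tile from where it was at the start of the episode above 0.03 m).
It also fails if it takes over 40 s, if anything falls off the work surface, if the arm or the gripper's body presses on something with over 40 N, if the wrist force passes 120 N, or if a joint passes its speed limit or range.

## Robot

A 6-joint arm with a two-finger parallel gripper is mounted at the origin on a cart in front of the work surface, level with it; the furniture and walls round the work are solid. World frame = base frame: x ahead of the robot, y to its left, z up, the work surface at z = 0. Lengths are in m, angles in rad, forces in N, time in s.
With the tool pointing down it reaches from about 0.375 to 0.975 m from the base axis. Payload 3.8 kg.
Tool frame: the origin (TCP) lies at the very end of the fingers, on their centre line; the grasp point (between the pads) lies 19 mm behind it; z points along the fingers, y is the line along which they close (so a half turn about z gives the same grasp; the last joint's range is limited). The gripper opens to 85 mm and grips with 20 to 120 N. Pads are 22 mm wide; open, the fingers measure 114 mm over their backs; the gripper's body (76 mm by 85 mm) begins 54 mm behind the grasp point. The pads swing forward as they close: fully open they stand 13 mm farther back than shut.
Start: joints at [-1.262, 0.264, 1.604, -0, 1.274, -0.037], TCP at [0.229, -0.635, 0.231] pointing down, gripper open.
Joint ranges: [-2.63, 2.63], [-0.94, 2.18], [0.31, 2.57], [-1.31, 4.45], [0, 2.66], [-2.55, 2.55]. Speed limits (rad/s): [2.57, 2.57, 3.14, 3.14, 3.14, 3.14].

## Interface

Orientations are given as a rotation vector (axis times angle).
In Python, from workcell import * gives the robot as it stands.
- The arm moves only by the shell command python3 -m crank 'ROWS' [OPENING] [FORCE]. ROWS is JSON, a list that holds one entry, the list of rows, each a list of 6 numbers: the shift along the tool's x, y, z in cm, then the turn, a rotation vector about the tool's x, y, z in rad. In form: [[[dx, dy, dz, ax, ay, az], ...]]. A call has 1 to 8 rows; each row shifts and turns the commanded pose from where the row before left it, along the tool's axes as they then stand; what a row does not reach is not made up. A row lasts 1/12 s, in which the tool goes at most 41.7 mm and 7.16 degrees, less where a joint would pass 70% of its speed; a pose out of reach is approached as far as the arm can. A call with a gripper value outside its range is refused whole. OPENING is the finger opening in cm, from 0 to 8.54, set as the call begins (- or left out, the last holds). The fingers move at their own pace and stop on an object; FORCE is the grip in N (left out, the last holds). Time passes only in rows, so rows that do not move let the fingers close. It gives the time, the measured TCP pose, the force, the opening and the grip force at its end, in the units of the state.
- read_state(): the state, without advancing time (a new reading comes with each control period).
- read_camera(name): name is "side" or "top"; returns the picture (420x560x3 uint8, blue, green, red); there is no depth.
- camera_model(name): a dict with "camera_matrix" (3x3 intrinsics, pixels), "k1" (the pictures are not rectified: a ray, as slopes to the right and down, at radius r is drawn at 1 + k1 r^2 times it, then the intrinsics apply), "R" (3x3) and "t" (3): a world point X has camera coordinates R X + t. Camera axes: x right, y down, z forward; pixel columns grow to the right and rows downward; lengths in m; the calibration is good to about 2 mm. A picture is of the moment at which its call begins. camera_model takes no time and is no camera call.
- finish_job(): hands the job in; it is judged then, once.
The state is a dict: "time": time; "q": joint angles; "joint_vel": joint speeds; "joint_torque": joint torques, N m; "tool_pos": TCP position; "tcp_rot": TCP orientation; "wrist_force": force on the tool from outside, world axes, zero at the start; "torque": the same for the moment, N m; "width": opening from 0.0 (shut) to 1.0 (fully open); "grip_force": force on a finger pad.
Only numpy, scipy, OpenCV 4.12 (cv2) and the standard library are available. Lean on these libraries where they do the work, as an engineer would, in place of code of your own. Each camera call takes 0.05 s, during which the arm holds its last target. There are 200 camera calls.

## Working session

There is one attempt and no reset: what is moved stays moved. The work goes in short steps, Python scripts to look and compute and a shell command to move; the robot and the scene stay as the last step left them, time stands still between calls to the robot, and variables do not carry over. Pictures are saved under pics/ and viewed, at most 10 in all, crops included, and the job is handed in when it is done.

```bash
mkdir -p pics
cat > h.py <<'E'
from workcell import *
import numpy as np, cv2
from scipy.spatial.transform import Rotation as Ro
def ray(name,u,v):
    m=camera_model(name);K=np.array(m["camera_matrix"]);R=np.array(m["R"]);t=np.array(m["t"])
    d=np.linalg.solve(K,[u,v,1.])[:2];s=d.copy()
    for _ in range(30): s=d/(1+m["k1"]*(s@s))
    return -R.T@t, R.T@np.array([s[0],s[1],1])
def onz(name,u,v,z):
    c,d=ray(name,u,v);return c+d*(z-c[2])/d[2]
def proj(name,X):
    m=camera_model(name);K=np.array(m["camera_matrix"]);p=np.array(m["R"])@np.array(X)+np.array(m["t"])
    s=p[:2]/p[2];s=s*(1+m["k1"]*(s@s));return (K@[s[0],s[1],1])[:2]
E
python3 - <<'E'
from h import *
for n in ("top","side"):
    cv2.imwrite(f"pics/{n}0.png",read_camera(n)); c,d=ray(n,280,210); print(n,c,d)
print(read_state())
E
```

```text
top [0.41597251 0.03652383 1.5175632 ] [ 0.08013105 -0.01646587 -0.99678827]
side [0.13548632 1.02481046 1.09320423] [ 0.28704553 -0.68160581 -0.67314872]
{'time': 0.1, 'q': array([-1.26188773e+00,  2.64690701e-01,  1.60522384e+00,  1.78476417e-05,
        1.27372189e+00, -3.69094751e-02]), 'joint_vel': array([ 0.00097548, -0.00015443, -0.0013664 ,  0.00216604,  0.00047622,
       -0.00028706]), 'joint_torque': array([-3.98354996e-05, -5.16705716e+01, -3.68590629e+01, -8.55704729e-05,
        6.27002286e-03,  1.06658405e-05]), 'tool_pos': array([ 0.22859953, -0.63441102,  0.2300852 ]), 'tcp_rot': array([-3.09275101e+00, -5.40150136e-01,  4.08447211e-04]), 'wrist_force': array([0.26475763, 0.00049471, 0.36179043]), 'torque': array([-0.00028966,  0.0080495 , -0.0523945 ]), 'grip_force': 0.0, 'width': 0.9966145921617711}
```

View pics/top0.png

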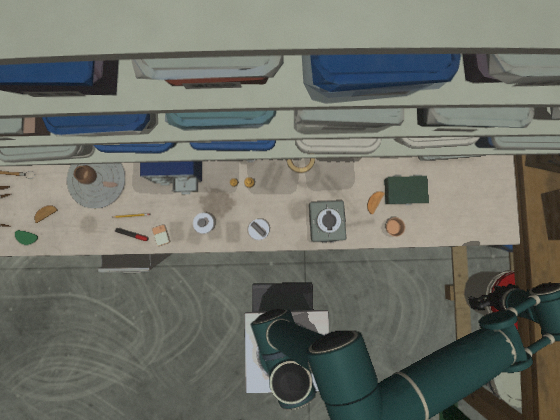

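View pics/side0.png

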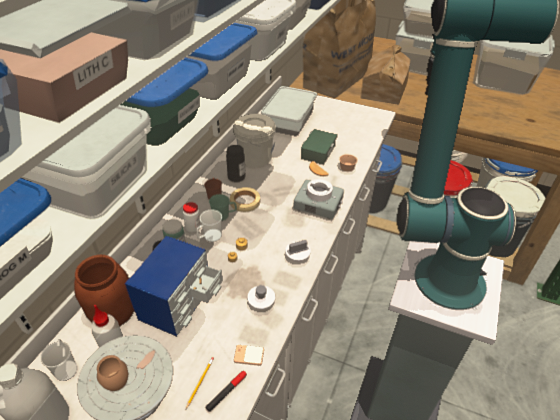

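The top view shows the lid with its bar at about (259,229), the cap at (203,223) and the mill at (328,221). In the side view the lid is at (297,250) and the mill at (318,195). I'll enlarge both to measure them.

Run:
```python
from h import *
t=np.mean([read_camera("top").astype(float) for _ in range(3)],0).astype(np.uint8)
s=read_camera("side")
a=cv2.resize(t[195:250,235:355],None,fx=6.5,fy=6.5,interpolation=cv2.INTER_CUBIC)   # 780x357
b=cv2.resize(s[170:270,275:355],None,fx=5,fy=5,interpolation=cv2.INTER_CUBIC)
cv2.imwrite("pics/a1.png",a);cv2.imwrite("pics/b1.png",b)
for z,u,v in((.031,259,229),(.085,329,220),(.055,328,221)): print(onz("top",u,v,z))
print(onz("side",297,253,.031),onz("side",319,188,.085))
```

```text
[0.46539278 0.0929527  0.031     ]
[ 0.49035206 -0.16520114  0.085     ]
[ 0.48826973 -0.1655544   0.055     ]
[0.4606987  0.11065825 0.031     ] [ 0.48734566 -0.1544995   0.085     ]
```

View pics/a1.png

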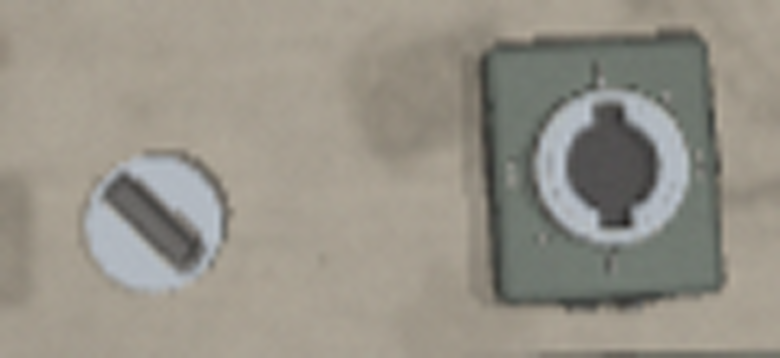

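View pics/b1.png

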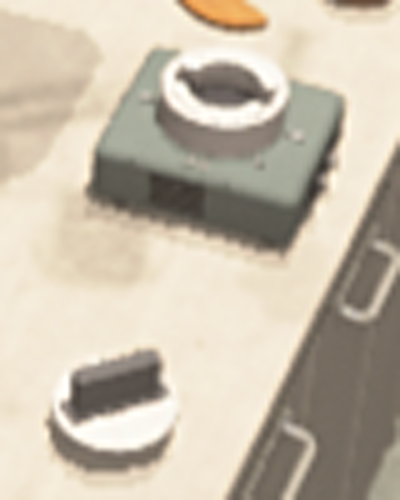

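The top crop (6.5x, offset 235,195) shows the lid disc centred at (155,222) with its bar running down-right. The collar is at (612,167) with the gaps nearly vertical in the picture, at (607,110) and (616,220). Next I measure both with masks, casting the contours onto their planes.

```bash
cat > meas.py <<'E'
from h import *
def cnt(mask,near,off,f,name,z,minA=200):
    cs,_=cv2.findContours(mask,cv2.RETR_EXTERNAL,cv2.CHAIN_APPROX_NONE)
    cs=[c for c in cs if cv2.contourArea(c)>minA]
    c=min(cs,key=lambda c:np.linalg.norm(cv2.minEnclosingCircle(c)[0]-np.array(near)))
    p=c[:,0].astype(float); p=(p+.5)/f-.5+off
    return np.array([onz(name,u,v,z)[:2] for u,v in p],np.float32)
def rep(l,P):
    e=cv2.fitEllipse(P*1000); r=cv2.minAreaRect(P*1000)
    b=cv2.boxPoints(r); L=b[1]-b[0]; M=b[2]-b[1]; L=L if np.hypot(*L)>np.hypot(*M) else M
    print(l,"ell",np.round(e[0],1),np.round(e[1],1),"rect",np.round(r[0],1),np.round(r[1],1),"dir deg",round(np.degrees(np.arctan2(L[1],L[0]))%180,1))
E
python3 - <<'E'
from meas import *
t=np.mean([read_camera("top").astype(float) for _ in range(3)],0).astype(np.uint8)
f=6.5;off=np.array([235,195])
a=cv2.resize(t[195:250,235:355],None,fx=f,fy=f,interpolation=cv2.INTER_CUBIC)
g=cv2.cvtColor(a,cv2.COLOR_BGR2GRAY);hsv=cv2.cvtColor(a,cv2.COLOR_BGR2HSV)
blue=a[:,:,0].astype(int)-a[:,:,2]
disc=((blue>5)&(g>150)).astype(np.uint8)*255
disc=cv2.morphologyEx(disc,cv2.MORPH_OPEN,np.ones((5,5)))
dark=(g<125).astype(np.uint8)*255
lidP=cnt(disc,(155,222),off,f,"top",.031);rep("lid disc",lidP)
colP=cnt(disc,(612,167),off,f,"top",.085);rep("collar",colP)
# dark inside
for l,c,r,z,th in(("bar",(155,222),62,.065,130),("hole",(612,167),68,.085,130)):
    m=np.zeros_like(g);cv2.circle(m,c,r,255,-1);m=((g<th)&(m>0)).astype(np.uint8)*255
    m=cv2.morphologyEx(m,cv2.MORPH_OPEN,np.ones((3,3)))
    P=cnt(m,c,off,f,"top",z);rep(l,P)
    if l=="bar": rep("bar@.031",cnt(m,c,off,f,"top",.031))
    else:
        h=P*1000;cc=np.mean(cv2.boxPoints(cv2.minAreaRect(h)),0);d=h-cc;
        ctr=np.array(cv2.fitEllipse(colP*1000)[0]);d=h-ctr;rr=np.hypot(*d.T)
        for k in(1,-1):
            q=d[(rr>30)&(d[:,0]*k>0)];mm=q.mean(0);print("gap",k,len(q),mm,np.degrees(np.arctan2(mm[1]*k,mm[0]*k)))
# mill box: green-grey
m=((g<150)&(hsv[:,:,1]>20)&(hsv[:,:,0]>45)&(hsv[:,:,0]<95)).astype(np.uint8)*255
m=cv2.morphologyEx(m,cv2.MORPH_CLOSE,np.ones((9,9)));m=cv2.morphologyEx(m,cv2.MORPH_OPEN,np.ones((15,15)))
rep("deck",cnt(m,(605,167),off,f,"top",.055))
# side: disc blob of lid
E
cat h.py >/dev/null
```

```text
lid disc ell [478.4  79.7] [33.7 70.9] rect [478.8  77.5] [73.9 31.6] dir deg 36.7
collar ell [ 489.7 -164.5] [77.7 79. ] rect [ 488.8 -164.5] [84.  83.7] dir deg 42.2
bar ell [465.3  93.7] [23.9 79.4] rect [465.8  93.7] [67.3 23.4] dir deg 45.9
bar@.031 ell [466.5  95. ] [24.4 81.3] rect [466.9  95.1] [68.9 23.9] dir deg 45.9
hole ell [ 490.  -164.5] [49.6 67.2] rect [ 489.8 -164.2] [65.9 53.3] dir deg 37.7
gap 1 49 [34.18475715  1.57318676] 2.634899808800772
gap -1 49 [-33.51279683  -1.09306367] 1.8681144674731567Traceback (most recent call last):
  File "<stdin>", line 26, in <module>
  File "meas.py", line 5, in cnt
    c=min(cs,key=lambda c:np.linalg.norm(cv2.minEnclosingCircle(c)[0]-np.array(near)))
ValueError: min() iterable argument is empty
```

Sizes agree: the collar outline is 84 mm (nominal 88) and the bar blob is about 67 mm long with shadow (nominal 58). Lid centre is about (0.465, 0.094) with the bar at 46°. Collar is about (0.490, -0.1645) with yaw about 2°. I'll check the yaw from the deck marks and work out the first move.

```bash
cat > go.py <<'E'
import sys
from h import *
def go(x,y,z,hd=None):
    s=read_state();R=Ro.from_rotvec(s["tcp_rot"]);d=np.array([x,y,z])-s["tool_pos"]
    h=np.degrees(np.arctan2(*R.as_matrix()[[1,0],0]));tz=R.as_matrix()[:,2]
    print("pos",np.round(s["tool_pos"]*1000,1),"head",round(h,2),"tz",np.round(tz,3),"q6",round(s["q"][5],2),"F",np.round(s["wrist_force"],1),"w",round(s["width"],3),"t",s["time"])
    print("tool shift cm",np.round(R.inv().apply(d)*100,2),"dist",round(np.linalg.norm(d)*100,2), "az",None if hd is None else round(-np.radians(hd-h),3))
if __name__=="__main__": go(*map(float,sys.argv[1:]))
E
python3 - <<'E'
from h import *
p=[onz("top",235+u/6.5-.42,195+v/6.5-.42,.057) for u,v in((597,72),(609,260),(665,95),(543,238),(511,172),(699,160))]
p=np.array(p);
for a,b in((0,1),(2,3),(4,5)):
    d=p[a]-p[b];print((p[a]+p[b])[:2]/2,np.degrees(np.arctan2(d[1],d[0])),np.hypot(*d[:2]))
E
python3 go.py .465 .094 .2 45.9
```

```text
[ 0.49168694 -0.16297314] 1.632858341537405 0.10794240514734502
[ 0.49133079 -0.16365501] -42.27210973206987 0.10848319029561727
[ 0.49148183 -0.16418157] 92.2761816328281 0.10830395955588236
pos [ 228.8 -635.   231.1] head 19.81 tz [-0.  0. -1.] q6 -0.04 F [-0.2  0.3  0.2] w 1.0 t 0.45
tool shift cm [ 46.93 -60.57   3.13] dist 76.69 az -0.455
```

```bash
python3 -m crank '[[[2.23,-2.88,0,0,0,0],[2.23,-2.88,0,0,0,0],[2.23,-2.88,0,0,0,0],[2.23,-2.88,0,0,0,0],[2.23,-2.88,0,0,0,0],[2.23,-2.88,0,0,0,0],[2.23,-2.88,0,0,0,0],[2.23,-2.88,0,0,0,0]]]' 6.5
python3 -m crank '[[[2.23,-2.88,0,0,0,0],[2.23,-2.88,0,0,0,0],[2.23,-2.88,0,0,0,0],[2.23,-2.88,0,0,0,0],[2.23,-2.88,0,0,0,0],[2.23,-2.88,0,0,0,0],[2.23,-2.88,0,0,0,0],[2.23,-2.88,0,0,0,0]]]'
python3 go.py .465 .094 .12 45.9
```

```text
time: 1.12
tool_pos: [0.3187, -0.3562, 0.2315]
tcp_rot: [3.094, 0.54, 0.001]
wrist_force: [0.2, -0.7, 0.4]
width: 0.761
grip_force: 0.0
time: 1.78
tool_pos: [0.4085, -0.0789, 0.2318]
tcp_rot: [3.094, 0.54, 0.002]
wrist_force: [0.3, -0.8, 0.0]
width: 0.758
grip_force: 0.0
pos [408.5 -78.9 231.8] head 19.8 tz [ 0.001 -0.    -1.   ] q6 0.97 F [ 0.3 -0.8  0. ] w 0.758 t 1.7833
tool shift cm [ 11.16 -14.36  11.18] dist 21.35 az -0.455
```

```bash
python3 -m crank '[[[1.9,-2.4,1.9,0,0,0],[1.9,-2.4,1.9,0,0,0],[1.9,-2.4,1.9,0,0,0],[1.9,-2.4,1.9,0,0,0],[1.9,-2.4,1.9,0,0,0],[1.66,-2.36,1.68,0,0,0],[0,0,0,0,0,-0.11],[0,0,0,0,0,-0.11]]]'
python3 -m crank '[[[0,0,0,0,0,-0.11],[0,0,0,0,0,-0.11],[0,0,0,0,0,-0.015],[0,0,0,0,0,0],[0,0,0,0,0,0]]]'
python3 go.py .465 .094 .036 45.9
python3 - <<'E'
from h import *
t=read_camera("top");s=read_camera("side")
a=cv2.resize(t[200:250,235:295],None,fx=8,fy=8,interpolation=cv2.INTER_CUBIC)[:400,:400]
b=cv2.resize(s[210:280,262:332],None,fx=400/70,fy=400/70,interpolation=cv2.INTER_CUBIC)
cv2.imwrite("pics/c2.png",np.hstack([a,b]))
E
```

```text
time: 2.45
tool_pos: [0.4637, 0.0939, 0.118]
tcp_rot: [-3.013, -0.889, 0.004]
wrist_force: [0.8, -0.9, -0.3]
width: 0.761
grip_force: 0.0
time: 2.87
tool_pos: [0.4647, 0.0923, 0.1197]
tcp_rot: [2.895, 1.221, 0.001]
wrist_force: [-0.6, 0.2, 0.3]
width: 0.761
grip_force: 0.0
pos [464.7  92.3 119.7] head 45.73 tz [ 0.  0. -1.] q6 0.92 F [-0.6  0.2  0.3] w 0.761 t 2.8667
tool shift cm [ 0.14 -0.1   8.37] dist 8.37 az -0.003
```

View pics/c2.png

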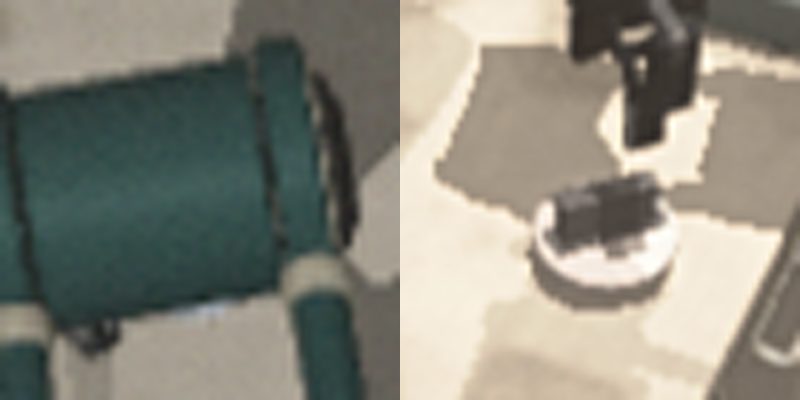

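The side view (right half) shows an open finger above and behind the bar, which is centred at about (610,205) in the crop. My earlier rough side pixels gave a different y, so I check the lid estimate against the side view before descending.

Run:
```python
from h import *
for X in([.465,.094,.031],[.465,.094,.065],[.490,-.1645,.085],[.465,.11,.031]): print(X,np.round(proj("side",X),1))
s=cv2.imread("pics/side0.png")
f=6;o=(270,165)
b=cv2.resize(s[165:275,270:350],None,fx=f,fy=f,interpolation=cv2.INTER_CUBIC);g=cv2.cvtColor(b,cv2.COLOR_BGR2GRAY)
hs=cv2.cvtColor(b,cv2.COLOR_BGR2HSV)
m=((g>205)&(hs[:,:,1]<14)).astype(np.uint8)*255
cs,_=cv2.findContours(m,cv2.RETR_EXTERNAL,cv2.CHAIN_APPROX_NONE)
for c in cs:
    if cv2.contourArea(c)>400:
        h=cv2.convexHull(c);e=cv2.fitEllipse(h);u,v=(np.array(e[0])+.5)/f-.5+o;print(np.round((u,v),1),np.round(np.array(e[1])/f,1),onz("side",u,v,.031),onz("side",u,v,.085))
p=proj("side",[.465,.094,.031]);q=[proj("side",[.465+.04*np.cos(a),.094+.04*np.sin(a),.031]) for a in np.linspace(0,6.28,40)]
q=((np.array(q)-o+.5)*f-.5).astype(int);cv2.polylines(b,[q],True,(0,0,255),1)
q=[proj("side",[.490+.044*np.cos(a),-.1645+.044*np.sin(a),.085]) for a in np.linspace(0,6.28,40)]
q=((np.array(q)-o+.5)*f-.5).astype(int);cv2.polylines(b,[q],True,(0,0,255),1)
cv2.imwrite("pics/d3.png",cv2.resize(b,None,fx=.9,fy=.9))
```

```text
[0.465, 0.094, 0.031] [297.7 249. ]
[0.465, 0.094, 0.065] [298.1 241.5]
[0.49, -0.1645, 0.085] [319.3 186.1]
[0.465, 0.11, 0.031] [295.8 252.4]
[300.  253.9] [ 9.1 21. ] [0.4506997  0.11043538 0.031     ] [0.43467498 0.15692009 0.085     ]
[316.9 188. ] [11.1 19.5] [ 0.51340321 -0.21468098  0.031     ] [ 0.49419079 -0.15166811  0.085     ]
[321.4 183.8] [ 8.2 20.7] [ 0.50660369 -0.24425814  0.031     ] [ 0.48773694 -0.17974163  0.085     ]
```

View pics/d3.png

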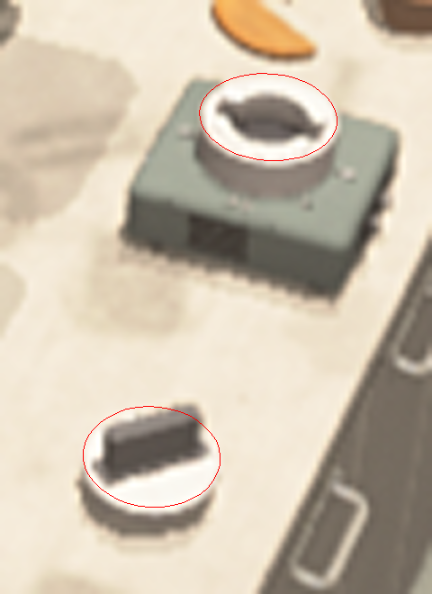

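The ellipses drawn from the top-view estimates fit both the collar and the lid disc within about 1 px, so both estimates hold. I descend and grip.

```bash
python3 -m crank '[[[0.1,-0.1,2,0,0,0],[0,0,2,0,0,0],[0,0,2,0,0,0],[0,0,1.3,0,0,0],[0,0,0.8,0,0,0],[0,0,0.2,0,0,0],[0,0,0,0,0,0]]]'
python3 -m crank '[[[0,0,0,0,0,0],[0,0,0,0,0,0],[0,0,0,0,0,0],[0,0,0,0,0,0],[0,0,0,0,0,0],[0,0,0,0,0,0],[0,0,0,0,0,0],[0,0,0,0,0,0]]]' 0.6 80
python3 go.py .465 .094 .14 45.9
```

```text
time: 3.55
tool_pos: [0.4643, 0.0937, 0.0362]
tcp_rot: [-2.893, -1.224, 0.001]
wrist_force: [-0.1, 0.3, 0.1]
width: 0.76
grip_force: 0.0
time: 4.22
tool_pos: [0.4654, 0.094, 0.0373]
tcp_rot: [2.893, 1.224, 0.002]
wrist_force: [-1.6, 0.8, 6.3]
width: 0.152
grip_force: 78.8
pos [465.4  94.   37.3] head 45.88 tz [ 0.001  0.    -1.   ] q6 0.92 F [-1.6  0.8  6.3] w 0.152 t 4.2167
tool shift cm [-1.000e-02 -2.000e-02 -1.027e+01] dist 10.27 az -0.0
```

```bash
python3 -m crank '[[[0,0,-1,0,0,0],[0,0,-2.5,0,0,0],[0,0,-3,0,0,0],[0,0,-3,0,0,0],[0,0,-2.5,0,0,0]]]'
python3 -m crank '[[[0,0,0,0,0,0.11],[0,0,0,0,0,0.11],[0,0,0,0,0,0.11],[0,0,0,0,0,0.11],[0,0,0,0,0,0.11],[0,0,0,0,0,0.11],[0,0,0,0,0,0.1],[0,0,0,0,0,0]]]'
python3 go.py .4905 -.1642 .15 2.2
```

```text
time: 4.63
tool_pos: [0.4642, 0.0936, 0.1582]
tcp_rot: [2.893, 1.224, -0.0]
wrist_force: [0.5, 0.0, -3.5]
width: 0.15
grip_force: 78.1
time: 5.3
tool_pos: [0.4638, 0.0936, 0.1562]
tcp_rot: [3.141, 0.06, -0.002]
wrist_force: [-0.2, -0.4, -1.9]
width: 0.149
grip_force: 78.1
pos [463.8  93.6 156.2] head 2.2 tz [-0.001 -0.    -1.   ] q6 1.68 F [-0.2 -0.4 -1.9] w 0.149 t 5.3
tool shift cm [ 1.68 25.86  0.63] dist 25.92 az -0.0
```

```bash
python3 -m crank '[[[0.2,3.2,0,0,0,0],[0.2,3.2,0,0,0,0],[0.2,3.2,0,0,0,0],[0.2,3.2,0,0,0,0],[0.2,3.2,0,0,0,0],[0.2,3.2,0,0,0,0],[0.2,3.2,0,0,0,0],[0.2,3.2,0,0,0,0]]]'
python3 -m crank '[[[0.1,0.26,0,0,0,0],[0,0,0,0,0,0],[0,0,0,0,0,0]]]'
python3 go.py .4905 -.1642 .098 2.2
python3 - <<'E'
from h import *
t=read_camera("top");s=read_camera("side")
a=cv2.resize(t[190:260,295:365],(400,400),interpolation=cv2.INTER_CUBIC)
b=cv2.resize(s[140:220,280:360],(400,400),interpolation=cv2.INTER_CUBIC)
cv2.imwrite("pics/e4.png",np.hstack([a,b]))
E
```

```text
time: 5.97
tool_pos: [0.4904, -0.1629, 0.1564]
tcp_rot: [-3.141, -0.069, 0.001]
wrist_force: [0.1, 0.3, -2.0]
width: 0.149
grip_force: 78.6
time: 6.22
tool_pos: [0.4915, -0.1636, 0.1561]
tcp_rot: [-3.14, -0.065, 0.002]
wrist_force: [0.3, 0.9, -2.1]
width: 0.143
grip_force: 78.7
pos [ 491.5 -163.6  156.1] head 2.37 tz [-0.001  0.001 -1.   ] q6 1.16 F [ 0.3  0.9 -2.1] w 0.143 t 6.2167
tool shift cm [-0.1   0.06  5.81] dist 5.81 az 0.003
```

View pics/e4.png

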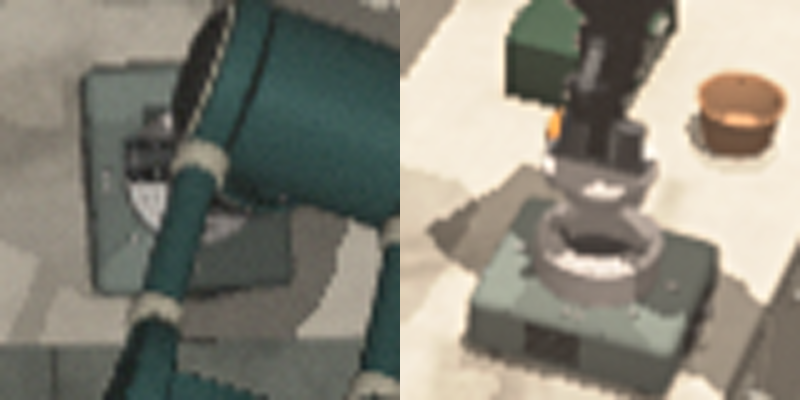

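The right half shows the lid held level above the collar, its disc at about (600,175) over the mouth at (600,240). I lower it and feel for contact.

```bash
python3 -m crank '[[[-0.1,0.05,1.5,0,0,0],[0,0,1.4,0,0,0],[0,0,0.5,0,0,0],[0,0,0.3,0,0,0],[0,0,0.2,0,0,0],[0,0,0.2,0,0,0]]]'
python3 go.py .4905 -.1642 .098 2.2
```

```text
time: 6.82
tool_pos: [0.49, -0.1632, 0.1163]
tcp_rot: [-3.139, -0.066, 0.005]
wrist_force: [-5.2, 2.6, 1.4]
width: 0.15
grip_force: 79.4
pos [ 490.  -163.2  116.3] head 2.41 tz [-0.003  0.002 -1.   ] q6 1.16 F [-5.2  2.6  1.4] w 0.15 t 6.8167
tool shift cm [0.05 0.1  1.83] dist 1.83 az 0.004
```

The foot is about 6 mm below the rim with low force, so the lugs are entering. I ease off sideways and continue down.

```bash
python3 -m crank '[[[-0.1,-0.05,0.2,0,0,0],[0,0,0.3,0,0,0],[0,0,0.3,0,0,0],[0,0,0.3,0,0,0],[0,0,0.2,0,0,0]]]'
python3 go.py .4905 -.1642 .098 2.2
```

```text
time: 7.23
tool_pos: [0.4892, -0.1634, 0.102]
tcp_rot: [-3.14, -0.065, 0.003]
wrist_force: [-4.8, 2.9, 1.4]
width: 0.149
grip_force: 79.1
pos [ 489.2 -163.4  102. ] head 2.35 tz [-0.002  0.001 -1.   ] q6 1.16 F [-4.8  2.9  1.4] w 0.149 t 7.2333
tool shift cm [0.12 0.09 0.4 ] dist 0.42 az 0.003
```

```bash
python3 -m crank '[[[-0.05,-0.05,0.2,0,0,0],[0,0,0.15,0,0,0],[0,0,0.1,0,0,0],[0,0,0.1,0,0,0],[0,0,0,0,0,0],[0,0,0,0,0,0]]]'
python3 go.py .4905 -.1642 .098 2.2
```

```text
time: 7.73
tool_pos: [0.4893, -0.1632, 0.0983]
tcp_rot: [-3.14, -0.064, 0.002]
wrist_force: [-8.7, 5.2, 10.7]
width: 0.151
grip_force: 80.5
pos [ 489.3 -163.2   98.3] head 2.34 tz [-0.001  0.001 -1.   ] q6 1.16 F [-8.7  5.2 10.7] w 0.151 t 7.7333
tool shift cm [0.12 0.1  0.03] dist 0.16 az 0.002
```

The lid is seated, with TCP at 98.3 mm and 11 N down. I turn clockwise (+az) in two stages.

```bash
python3 -m crank '[[[0,0,0,0,0,0.06],[0,0,0,0,0,0.08],[0,0,0,0,0,0.08],[0,0,0,0,0,0.08],[0,0,0,0,0,0.08],[0,0,0,0,0,0]]]'
python3 go.py .4893 -.1632 .098 -42.8
```

```text
time: 8.23
tool_pos: [0.4895, -0.1624, 0.0984]
tcp_rot: [-3.094, 0.534, 0.002]
wrist_force: [-8.3, 6.9, 10.6]
width: 0.149
grip_force: 80.6
pos [ 489.5 -162.4   98.4] head -19.6 tz [-0.001  0.002 -1.   ] q6 1.54 F [-8.3  6.9 10.6] w 0.149 t 8.2333
tool shift cm [0.01 0.08 0.04] dist 0.09 az 0.405
```

```bash
python3 -m crank '[[[0,0,0,0,0,0.08],[0,0,0,0,0,0.08],[0,0,0,0,0,0.08],[0,0,0,0,0,0.08],[0,0,0,0,0,0.085],[0,0,0,0,0,0],[0,0,0,0,0,0],[0,0,0,0,0,0]]]'
python3 go.py .4893 -.1632 .098 -42.8
python3 - <<'E'
from h import *
t=read_camera("top");s=read_camera("side");print(read_state()["torque"])
a=cv2.resize(t[190:260,295:365],(400,400),interpolation=cv2.INTER_CUBIC)
b=cv2.resize(s[155:215,290:350],(400,400),interpolation=cv2.INTER_CUBIC)
cv2.imwrite("pics/f5.png",np.hstack([a,b]))
E
```

```text
time: 8.9
tool_pos: [0.4895, -0.1624, 0.0984]
tcp_rot: [-2.925, 1.141, 0.002]
wrist_force: [-7.6, 7.7, 10.6]
width: 0.149
grip_force: 80.6
pos [ 489.5 -162.4   98.4] head -42.62 tz [-0.001  0.002 -1.   ] q6 1.94 F [-7.6  7.7 10.6] w 0.149 t 8.9
tool shift cm [0.04 0.08 0.04] dist 0.09 az 0.003
[1.09616955 1.33078187 0.17213799]
```

View pics/f5.png

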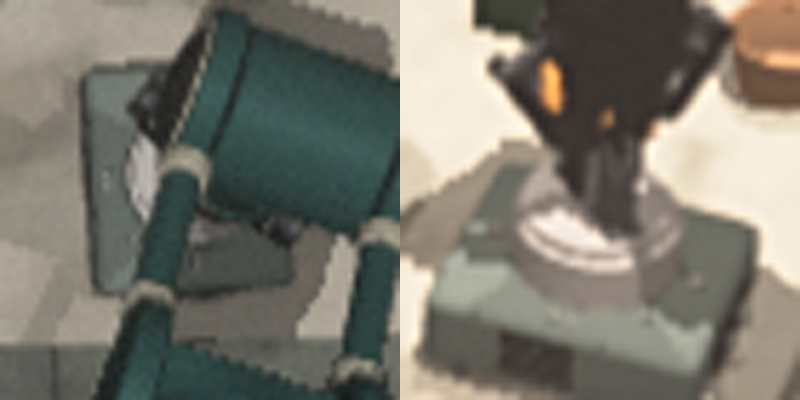

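The side view (right half) shows the lid disc lying flat on the collar at about (590,225) with the fingers holding the bar. The heading is turned 45° from entry, and the 0.17 N m of torque fits the spring pushing back.

```bash
python3 -c "
from workcell import *
print(finish_job())"
```

```text
the job is handed in; nothing more can be done
None
```

I handed the job in at about 9 s on the robot's clock, with the gripper still holding the lid (81 N grip) down in the collar, turned 45° clockwise to half way; the call gave no verdict, and I did not re-check the dust cap and bystanders at the end.

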